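Clamp the freshly glued vial carton with a saddle pad

TASK

The glue on the white vial carton in the bench clamp has to set under light pressure: hang the yellow saddle pad over the clamp's bar, in the gap between the steel pressure plate and the carton, and let go of it. Then pump the orange trigger towards the black handle, letting it spring back between squeezes, until the jaw has closed on the pad and presses the carton against the end stop with its spring plate clearly but not far pushed in (about 3 to 16 mm), never so hard that the carton is crushed. Do not push the jaw itself or disturb the vials and other things around, and finish while still holding the trigger squeezed.

Things in the scene. Friction and masses are not known exactly. Their poses are not given: they have to be found in the camera images.
- clamp: Bench clamp fixed to the counter. Base plate 100 x 400 mm, top at height 10; origin at counter height near its middle. Its y axis runs along the clamp to the end stop, z is up; all its parts lie on x = 0. In order along y: orange trigger, black handle, red jaw with steel plate, gap, white carton, blue end stop. Blue ratchet housing below trigger and handle: top at height 135 mm.
- bar_mid (a point): Middle of the top face of the clamp's horizontal steel bar, height 107 mm. The bar runs along the clamp's y above the carton and through the jaw, from the housing to the end stop; 12 mm wide, 14 mm high (underside at height 93). Axes as the clamp.
- stop_face (a point): On the face of the fixed blue end stop (90 mm wide, top at height 115 mm) that the carton is pressed against; it looks to the clamp's -y. Axes as the clamp.
- jaw_top (a point): Middle of the top of the red jaw block, height 118 mm; block 50 wide, 30 along the clamp. The jaw slides along the bar to the clamp's +y, driven by a toothed rack with teeth 12 mm apart. It drags with 6 N, so it stays when the trigger springs back; only if the plate presses with more than 6 N does it then slip back a little.
- plate_face (a point): Centre of the front (looking to the clamp's +y) of the jaw's steel pressure plate, 64 wide, from height 45 to 85 mm, below the bar. At rest this face is 34 mm in front of the jaw block; it is sprung on two brass pins and sinks back towards the block as it presses. Axes as the clamp.
- plate (a joint): How far the pressure plate has sunk back on its spring, m: 0 when it touches nothing, at most 0.026. Pressing force: 0.45 N plus 0.45 N per mm. The carton is crushed above 9 N (19 mm); 3 to 16 mm is a sound pressure.
- trigger_back (a point): On the back face (to the clamp's -y) of the orange trigger, an upright paddle 30 wide, 12 thick, from height 125 to 200 mm; this point at 174. It slides towards the handle (+y) by at most 16 mm and springs back (2 to 5 N). Its pawl pushes the rack one to one: a full squeeze after a full return moves the jaw 12 mm (the first 4 idle; at the start more may be). It takes 9 to 20 N. Axes as the clamp.
- handle_front (a point): On the front face (to the clamp's +y, away from the trigger) of the fixed black handle, at height 174 mm: an upright post 30 wide, 14 thick, from height 125 to 202 mm. From this face to the trigger's back face it is 50 mm at rest, 34 mm when fully squeezed. Axes as the clamp.
- pad_grip (a point): Centre of the grip tab (24 wide along x, 22 along y, 45 high) of the loose yellow saddle pad, 90 g, 22 mm thick along its y. Upside-down U: two legs 24 wide, 70 high, with a 24 mm slot between, a cross piece 72 wide, 20 high on them and the tab on its middle. It first stands upright on its legs. This point is 112.5 mm above the feet, 42.5 above the slot's top. z is up.
- pad_seat (a point): The middle of the top of the pad's slot (the face that rests on the bar when it hangs), 70 mm above its feet. Axes as pad_grip.
- carton_center (a point): Centre of the loose white carton with an orange band, 120 g: 90 mm across the clamp, 70 mm along it (its y), 78 mm high. It stands on the clamp's base plate under the bar, a few mm short of the end stop; top at height 88 mm.
- pink_pack: Bystander: pack of nine small vials with pink caps, 69 x 69 x 40 mm; origin under its centre.
- vial_pack: Bystander: pack of 24 small vials with orange caps, 138 x 92 x 40 mm; origin under its centre.
- vial_pack2: Bystander: pack of 16 small vials with orange caps, 92 x 92 x 40 mm; origin under its centre.
- vial0: Bystander: single vial with an orange cap, 22 across, 40 tall mm; origin under its centre.
- vial1: Bystander: single vial with an orange cap, 22 across, 40 tall mm; origin under its centre.
- remote: Bystander: white remote control, 150 x 55 x 20 mm; origin under its centre.
- tape_roll: Bystander: empty cardboard tape core standing on its end, 90 across, 40 tall mm; origin under its centre.
Not all that is in view belongs to the job. There is more than one size of the part that bears carton_center; the job needs the smallest.

How it is judged:
By the outcome, as a careful person would: the job done as asked, in the order asked, and still so for the second after the job is handed in, while the arm keeps its last pose, push and grip.
It also fails if it takes over 58 s, if anything falls off the work surface, if the arm or the gripper's body presses on something with over 40 N, if the wrist force passes 120 N, or if a joint passes its speed limit or range.

ROBOT

A 6-joint arm with a two-finger parallel gripper is mounted at the origin on the work surface. World frame = base frame: x ahead of the robot, y to its left, z up, the work surface at z = 0. Lengths are in mm, angles in rad, forces in N, time in s.
With the tool pointing down it reaches from about 350 to 875 mm from the base axis. Payload 4.2 kg.
Tool frame: the origin (TCP) lies between the finger pads; the fingertips stand 25 mm ahead of it and the grasp point (between the pads) lies 6 mm ahead of it; z points along the fingers, y is the line along which they close (so a half turn about z gives the same grasp; the last joint's range is limited). The gripper opens to 85 mm and grips with 20 to 120 N. Pads are 22 mm wide; open, the fingers measure 114 mm over their backs; the gripper's body (76 mm by 85 mm) begins 54 mm behind the grasp point. The pads swing forward as they close: fully open they stand 13 mm farther back than shut.
Start: joints at [1.477, 0.385, 0.008, 0, -1.194, -0.259], TCP at [215.921, 586.496, 256.312] pointing down, gripper open.
Joint ranges: [-3.14, 3.14], [-1.21, 2.06], [-1.07, 1.41], [-3.16, 2.05], [-2.99, -0.16], [-3.1, 3.1]. Speed limits (rad/s): [2.79, 2.79, 3.14, 3.14, 3.14, 3.14].

INTERFACE

Orientations are given as a unit quaternion [x, y, z, w].
In Python, from bench import read_state, get_image, job_done gives the robot as it stands.
- The arm moves only by the tool play_rows, never from a script. Its argument "series" is a list of rows, each a list of 6 numbers: the shift along the world's x, y, z in mm, then the turn, a rotation vector about the world's x, y, z in units of 6 degrees (1.0 is 6 degrees). A call has 1 to 20 rows; each row shifts and turns the commanded pose from where the row before left it; what a row does not reach is not made up. A row lasts 1/12 s, in which the tool goes at most 41.7 mm and 7.16 degrees, less where a joint would pass 70% of its speed; a pose out of reach is approached as far as the arm can. A call is refused whole if a number of a shift passes 41.7 or a number of a turn 1, either way. A call with a gripper value outside its range is refused whole. "gripper" is the opening, from 0 (shut) to 1 (fully open), set as the call begins (left out, the last holds). The fingers move at their own pace and stop on an object; the grip force is fixed at half the most. Time passes only in rows, so rows that do not move let the fingers close. It gives the time, the measured TCP pose, the force, the opening and the grip force at its end, in the units of the state.
- read_state(): the state, without advancing time (a new reading comes with each control period).
- get_image(name): name is "scene" or "side" or "wrist"; returns a dict with "image" (400x640x3 uint8, red, green, blue), "fx", "fy", "cx", "cy" (pixels), "eye" and "rotation" of the camera in the world. Camera axes: x right, y down, z forward; pixel columns grow to the right and rows downward; lengths in mm; the calibration is good to about 2 mm. A picture is of the moment at which its call begins. There is no depth.
- job_done(): hands the job in; it is judged then, once.
The state is a dict: "clock": time; "joints": joint angles; "joint_vel": joint speeds; "joint_efforts": joint torques, N m; "position": TCP position; "ee_rot": TCP orientation; "contact_force": force on the tool from outside, world axes, zero at the start; "wrist_torque": the same for the moment, N m; "gripper_width": finger opening in mm; "grasp_force": force on a finger pad.
Only numpy, scipy, OpenCV 4.12 (cv2) and the standard library are available. Lean on these libraries where they do the work, as an engineer would, in place of code of your own. Each camera call takes 0.05 s, during which the arm holds its last target. There are 200 camera calls.

## Working session

There is one attempt and no reset: what is moved stays moved. The work goes in short steps, Python scripts to look and compute and a tool call to move; the robot and the scene stay as the last step left them, time stands still between calls to the robot, and variables do not carry over. Pictures are saved under pics/ and viewed, at most 10 in all, crops included, and the job is handed in when it is done.

Besides the shell and the picture viewer there is one more tool, called after "Request:" by a JSON object that holds its "method" and its "body", one argument or row to a line. play_rows: Moves the arm, as the interface text tells. Its arguments: {"type":"object","properties":{"series":{"type":"array","items":{"type":"array","items":{"type":"number"}}},"gripper":{"type":"number"}},"required":["series"]}

```bash
mkdir -p pics; cat > h.py <<'E'
import numpy as np, cv2
from bench import read_state, get_image, job_done
def snap(n,f):
    d=get_image(n); cv2.imwrite(f'pics/{f}.png',cv2.cvtColor(d['image'],cv2.COLOR_RGB2BGR)); 
    np.savez(f'pics/{f}.npz',**d); return d
def load(f): return np.load(f'pics/{f}.npz')
def ray(d,u,v):
    R=np.array(d['rotation']); r=R@np.array([(u-d['cx'])/d['fx'],(v-d['cy'])/d['fy'],1]); return np.array(d['eye']),r/np.linalg.norm(r)
def onz(d,u,v,z):
    e,r=ray(d,u,v); return e+r*(z-e[2])/r[2]
def proj(d,p):
    c=np.array(d['rotation']).T@(np.array(p)-d['eye']); return d['fx']*c[0]/c[2]+d['cx'],d['fy']*c[1]/c[2]+d['cy']
E
python3 - <<'E'
from h import *
for n in('scene','side','wrist'):
    d=snap(n,n+'0'); print(n,d['fx'],d['eye'],np.round(d['rotation'],3).tolist())
a=[cv2.imread(f'pics/{n}0.png') for n in('scene','side')]
s=read_state(); print(s['position'],s['ee_rot'],s['clock'])
E
```

```text
scene 459.3868683772105 [1274.59429512 -760.84854605  961.25047919] [0.831, 0.337, -0.166, -0.411]
side 387.2849947723996 [160.85716585 715.23400977 800.85709724] [-0.241, 0.874, -0.41, 0.102]
wrist 346.5949919246629 [289.11303274 558.41970016 371.87162383] [-0.565, 0.811, 0.125, -0.089]
[215.79406062 586.13368044 255.46436786] [ 9.84474689e-01 -1.75524512e-01 -8.74821294e-05  8.50813957e-04] 0.15
```

View pics/scene0.png

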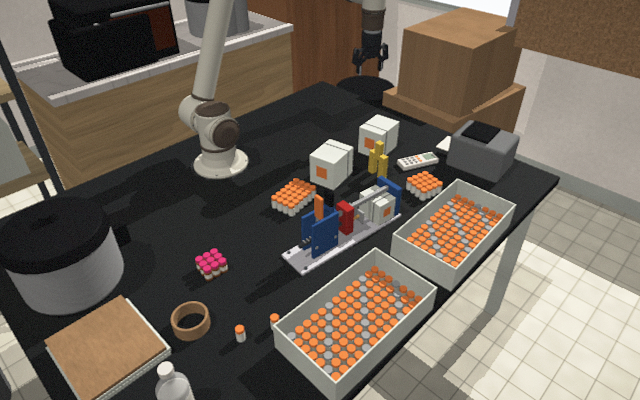

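View pics/side0.png

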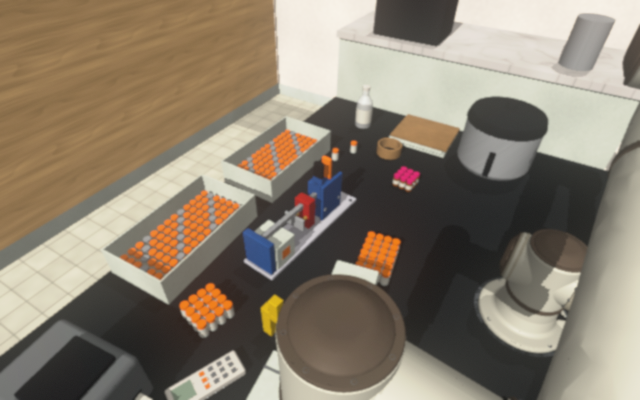

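The scene view shows the clamp from about (290,258) to (395,210), with the trigger end at lower left. The yellow pad is at (378,160), and two larger cartons stand behind it. The side view shows the end stop at (262,250) and the pad at (272,315). `rotation` is a quaternion, so I'll correct the helper and zoom in.

```bash
sed -i "s/^import numpy.*/&\nfrom scipy.spatial.transform import Rotation as Ro/; s/R=np.array(d\['rotation'\])/R=Ro.from_quat(d['rotation']).as_matrix()/; s/np.array(d\['rotation'\]).T@/Ro.from_quat(d['rotation']).as_matrix().T@/" h.py
python3 - <<'E'
from h import *
a=cv2.imread('pics/scene0.png')[125:275,270:450]; b=cv2.imread('pics/side0.png')[145:345,220:400]
a=cv2.resize(a,None,fx=2.2*1.85,fy=4); b=cv2.resize(b,None,fx=3,fy=3)
cv2.imwrite('pics/c1.png',cv2.resize(cv2.imread('pics/scene0.png')[125:275,270:470],(800,600),interpolation=2))
cv2.imwrite('pics/c2.png',b)
for n in('scene0','side0'):
    d=load(n); h=cv2.cvtColor(d['image'],cv2.COLOR_RGB2HSV)
    for nm,lo,hi in(('yellow',(22,150,90),(32,255,255)),('blue',(105,130,40),(125,255,255)),('red',(174,150,60),(180,255,255)),('red2',(0,190,60),(3,255,255))):
        m=cv2.inRange(h,lo,hi); k,l,s,c=cv2.connectedComponentsWithStats(m)
        for i in range(1,k):
            if s[i,4]>40: print(n,nm,s[i],np.round(c[i],1))
d=load('scene0')
for uv in((283,258),(303,271),(402,213)): print(uv,np.round(onz(d,*uv,10)))
E
```

```text
scene0 yellow [368 141  20  36 456] [377.7 160. ]
scene0 blue [377 176  25  39 315] [391.2 190.1]
scene0 blue [ 301  203   38   55 1278] [320.4 230.1]
scene0 red2 [337 201  17  14  61] [345.3 207.7]
scene0 red2 [340 216  13  19  79] [347.5 226. ]
side0 yellow [260 294  24  42 611] [270.4 313.4]
side0 blue [309 172  32  45 323] [320.2 187.9]
side0 blue [244 229  28  44 757] [258.2 249.8]
side0 red2 [297 195  15  10  82] [303.9 199.2]
(283, 258) [ 546. -174.   10.]
(303, 271) [ 623. -168.   10.]
(402, 213) [671. 226.  10.]
```

View pics/c1.png

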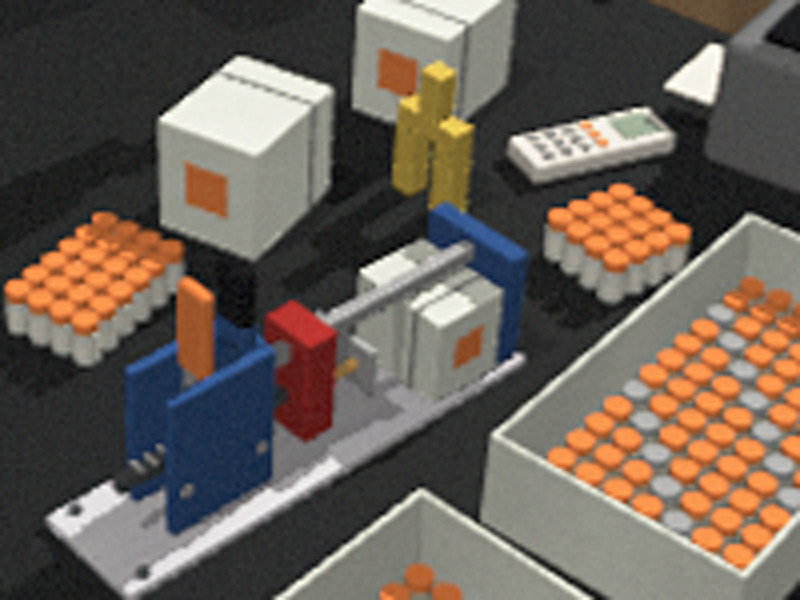

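View pics/c2.png

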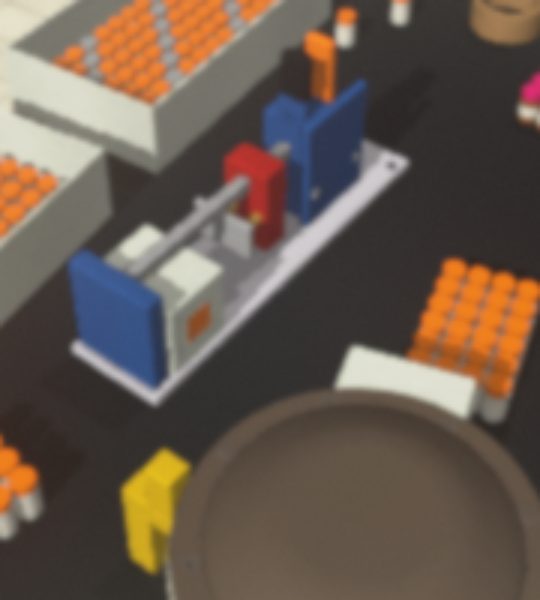

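The crops show the clamp's base corners, the stop's top corners, the bar, the red jaw with its plate, the gap, and the pad with its tab at crop (440,70). I'll compute positions from these.

```bash
python3 - <<'E'
from h import *
A=load('scene0');B=load('side0')
s=lambda x,y,z:np.round(onz(A,270+x/4,125+y/4,z))
t=lambda x,y,z:np.round(onz(B,220+x/3,145+y/3,z))
print('base scene',s(47,520,10),s(130,597,10),s(522,357,10))
print('base side',t(72,347,10),t(155,403,10),t(408,162,10))
print('stop top scene',s(433,206,115),s(525,252,115)); print('stop top side',t(75,255,115),t(160,292,115))
print('trig top scene front',s(180,282,200),s(213,296,200),'side',t(308,33,200),t(334,40,200))
print('jaw top scene',s(265,312,118),s(310,342,118),s(335,322,118),s(290,300,118),'side',t(226,155,118),t(242,145,118),t(284,158,118),t(262,178,118))
print('pad tab top',s(440,70,135),'should',s(410,102,90),s(457,127,90))
print('pad side tab',t(165,465,135),'shoulder',t(140,495,90))
print('carton top scene',s(357,275,88),s(413,320,88),s(502,290,88))
print('bar',s(470,250,107),s(335,318,107))
print('bigcarton',s(255,258,0),s(160,220,0),s(325,195,0))
print('vp2',s(620,230,40),)
E
```

```text
base scene [ 534. -168.   10.] [ 631. -178.   10.] [671. 218.  10.]
base side [665. 223.  10.] [566. 235.  10.] [ 524. -161.   10.]
stop top scene [576. 211. 115.] [665. 212. 115.]
stop top side [659. 209. 115.] [574. 207. 115.]
trig top scene front [579. -75. 200.] [606. -70. 200.] side [598. -68. 200.] [572. -71. 200.]
jaw top scene [574.  17. 118.] [621.  14. 118.] [619.  44. 118.] [578.  40. 118.] side [621.  37. 118.] [617.  18. 118.] [574.  13. 118.] [576.  47. 118.]
pad tab top [471. 349. 135.] should [442. 349.  90.] [497. 346.  90.]
pad side tab [466. 350. 135.] shoulder [487. 355.  90.]
carton top scene [569. 128.  88.] [636. 115.  88.] [662. 192.  88.]
bar [627. 194. 107.] [607.  58. 107.]
bigcarton [419. 175.  -0.] [321. 156.   0.] [400. 288.   0.]
vp2 [650. 380.  40.]
```

Request:
{"method": "play_rows", "body": {
  "series": [
    [24,-26,0,0,0,0.3],
    [24,-26,0,0,0,0.3],
    [24,-26,0,0,0,0.3],
    [24,-26,0,0,0,0.3],
    [24,-26,0,0,0,0.3],
    [24,-26,0,0,0,0.3],
    [24,-26,0,0,0,0.3],
    [24,-26,0,0,0,0.3],
    [24,-26,0,0,0,0.3],
    [0,0,0,0,0,0],
    [0,0,0,0,0,0]
  ],
  "gripper": 0.8
}}

```text
clock: 1.07
position: [432.8, 350.9, 256.0]
ee_rot: [0.999, -0.037, -0.0, 0.0]
contact_force: [0.4, -0.8, 0.8]
gripper_width: 68.3
grasp_force: 0.0
```

```bash
python3 - <<'E'
from h import *
d=snap('wrist','w1'); s=read_state(); print(s['position'],s['ee_rot'],s['clock'],s['gripper_width'],d['eye'],d['rotation'])
m=cv2.inRange(cv2.cvtColor(d['image'],cv2.COLOR_RGB2HSV),(22,150,60),(32,255,255))
c=max(cv2.findContours(m,0,2)[0],key=cv2.contourArea); print(cv2.boundingRect(c),cv2.approxPolyDP(c,3,True)[:,0].tolist())
E
```

```text
[432.2076872  351.90748675 256.03537887] [ 9.99354157e-01 -3.59333984e-02 -2.21322056e-04  1.04155078e-04] 1.1167 68.35337036269702 [510.78769283 344.3299719  372.49056067] [-0.67250833  0.72386704  0.11259345 -0.10522248]
(305, 99, 34, 92) [[312, 99], [305, 144], [307, 189], [332, 190], [337, 166], [337, 103], [332, 99]]
```

View pics/w1.png

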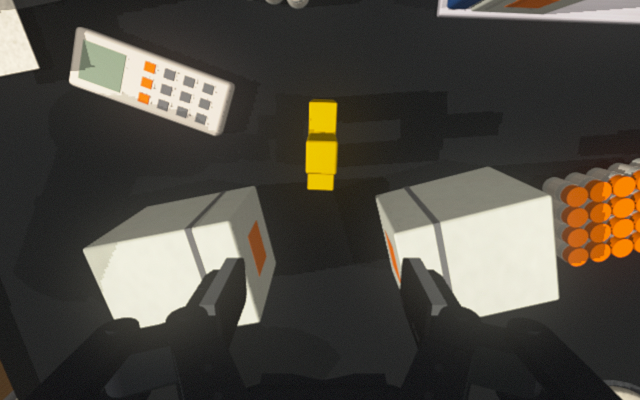

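The wrist view shows the pad square on: tab top at about (321,155), shoulders at rows 99 and 190, and white cartons on both sides.

```bash
python3 - <<'E'
from h import *
d=load('w1')
for n,u,v,z in(('sh',310,99,90),('sh',336,99,90),('shn',308,190,90),('shn',332,190,90),('tabs',306,155,135),('tabs',337,155,135),
 ('tabf',321,135,135),('tabn',321,173,135),('cL',272,262,90),('cL',255,187,90),('cR',376,197,90),('cR',490,167,90),('cRn',400,290,90)): print(n,np.round(onz(d,u,v,z),1))
cv2.imwrite('pics/tabprof.png',d['image'][90:200,290:350])
print([d['image'][r,321].tolist() for r in range(96,195,3)])
E
```

```text
sh [504.8 354.6  90. ]
sh [503.3 334.3  90. ]
shn [431.2 362.6  90. ]
shn [429.7 342.3  90. ]
tabs [469.  358.9 135. ]
tabs [467.4 337.5 135. ]
tabf [481.9 347.5 135. ]
tabn [455.6 349.5 135. ]
cL [366. 401.  90.]
cL [437.1 407.   90. ]
cR [420.7 305.3  90. ]
cR [439.9 210.2  90. ]
cRn [328.3 285.4  90. ]
[[50, 48, 41], [90, 72, 14], [200, 157, 0], [236, 198, 0], [236, 199, 0], [236, 199, 0], [236, 198, 0], [236, 198, 0], [236, 198, 0], [236, 198, 0], [236, 198, 0], [236, 198, 0], [173, 137, 0], [110, 87, 9], [108, 85, 2], [193, 153, 0], [236, 198, 0], [236, 197, 0], [236, 197, 0], [236, 196, 0], [236, 198, 0], [236, 198, 0], [235, 197, 0], [235, 197, 0], [236, 197, 0], [236, 197, 0], [222, 178, 0], [236, 199, 0], [235, 198, 0], [236, 197, 0], [236, 198, 0], [188, 149, 0], [44, 39, 33]]
```

Request:
{"method": "play_rows", "body": {
  "series": [
    [12,-1,0,0,0,-0.15],
    [12,-1,0,0,0,-0.15],
    [12,-1,0,0,0,0],
    [0,0,-25,0,0,0],
    [0,0,-25,0,0,0],
    [0,0,-25,0,0,0],
    [0,0,-20,0,0,0],
    [0,0,-20,0,0,0],
    [0,0,-10,0,0,0],
    [0,0,-8,0,0,0],
    [0,0,0,0,0,0],
    [0,0,0,0,0,0]
  ],
  "gripper": 0.55
}}

```text
clock: 2.12
position: [468.4, 350.0, 123.7]
ee_rot: [0.999, -0.05, 0.0, -0.0]
contact_force: [-0.3, 0.7, -0.1]
gripper_width: 46.9
grasp_force: 0.0
```

Request:
{"method": "play_rows", "body": {
  "series": [
    [0,0,0,0,0,0],
    [0,0,0,0,0,0],
    [0,0,0,0,0,0],
    [0,0,0,0,0,0],
    [0,0,0,0,0,0],
    [0,0,0,0,0,0]
  ],
  "gripper": 0.1
}}

```text
clock: 2.62
position: [468.5, 350.0, 124.7]
ee_rot: [0.999, -0.05, 0.001, -0.001]
contact_force: [-0.7, -0.3, 5.8]
gripper_width: 21.0
grasp_force: 59.2
```

Request:
{"method": "play_rows", "body": {
  "series": [
    [0,0,15,0,0,0],
    [0,0,30,0,0,0],
    [0,0,30,0,0,0],
    [0,0,30,0,0,0],
    [0,0,30,0,0,0],
    [0,0,30,0,0,0],
    [5,-20,5,0,0,0],
    [5,-25,0,0,0,0],
    [5,-25,0,0,0,0],
    [5,-25,0,0,0,0],
    [5,-25,0,0,0,0],
    [5,-25,0,0,0,0],
    [5,-25,0,0,0,0],
    [5,-25,0,0,0,0],
    [5,-25,0,0,0,0],
    [5,-20,0,0,0,0],
    [0,-10,0,0,0,0],
    [0,0,0,0,0,0],
    [0,0,0,0,0,0],
    [0,0,0,0,0,0]
  ]
}}

```text
clock: 4.28
position: [517.7, 100.1, 293.1]
ee_rot: [0.999, -0.05, -0.0, -0.0]
contact_force: [-0.2, 0.4, -0.5]
gripper_width: 21.1
grasp_force: 58.8
```

```bash
python3 - <<'E'
from h import *
d=snap('wrist','w2'); s=read_state(); print(s['position'],s['ee_rot'],s['clock'],s['gripper_width'],s['contact_force'],d['eye'])
E
```

```text
[517.74678342 100.30337704 293.12209233] [ 9.98736600e-01 -5.02511143e-02 -1.36933577e-04 -1.00877619e-04] 4.3333 21.29343747943864 [-0.22100162  1.29017371 -1.02865065] [595.43954597  91.28719041 409.58358629]
```

View pics/w2.png

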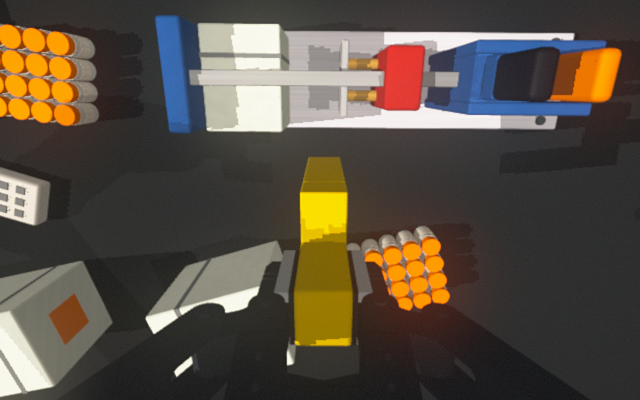

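The wrist view shows the bar at rows 70–84, the carton's near edge at col 287, the plate front at col 341, the stop face at col ~198 (z 107), the black handle top at cols 498–557, and the orange trigger to col 618.

```bash
python3 - <<'E'
from h import *
d=load('w2')
y=np.array([-np.sin(-.1),0,0])
for n,u,v,z in(('barL',205,77,107),('bar',310,77.5,107),('barR',455,79,107),('cartonA',286,25,88),('cartonB',284,130,88),('plateA',341,42,85),('plateB',341,114,85),('jawfront',379,77,118),('jawback',422,77,118),
('stopL',200,77,107),('trigback top',617,52,200),('trigback top2',612,100,200),('trigfront',560,50,200),('handleback',556,75,202),('handlefront',500,75,202),('padfarshoulder',307,157,0),):
    print(n,np.round(onz(d,u,v,z),1))
g=np.array([517.7,100.3,287-42.5]); print(proj(d,g+[37,-4,20]))
# pad far shoulder top corners (height seat+20): measured (306,192? )
E
```

```text
barL [615.3 186.7 107. ]
bar [606.3 100.8 107. ]
barR [593.1 -18.  107. ]
cartonA [650.2 116.8  88. ]
cartonB [564.4 130.1  88. ]
plateA [632.9  71.8  85. ]
plateB [573.1  76.9  85. ]
jawfront [600.8  46.  118. ]
jawback [597.3  12.1 118. ]
stopL [615.8 190.8 107. ]
trigback top [599.  -74.2 200. ]
trigback top2 [573.1 -75.3 200. ]
trigfront [603.3 -42.4 200. ]
handleback [590.3 -40.3 202. ]
handlefront [593.4  -8.9 202. ]
padfarshoulder [521.7 117.7   0. ]
(np.float64(320.75644984768786), np.float64(189.12589274728325))
```

Request:
{"method": "play_rows", "body": {
  "series": [
    [18,0,0,0,0,0],
    [20,0,0,0,0,0],
    [20,0,0,0,0,0],
    [20,-1,0,0,0,0],
    [10.5,0,0,0,0,-0.05],
    [0,0,0,0,0,0],
    [0,0,-15,0,0,0],
    [0,0,-15,0,0,0],
    [0,0,-15,0,0,0],
    [0,0,0,0,0,0],
    [0,0,0,0,0,0]
  ]
}}

```text
clock: 5.25
position: [605.7, 99.0, 247.8]
ee_rot: [0.999, -0.053, -0.001, 0.001]
contact_force: [-0.1, -0.4, -1.5]
gripper_width: 21.3
grasp_force: 58.9
```

```bash
python3 - <<'E'
from h import *
s=read_state(); print(s['position'],s['clock'],s['contact_force'])
a=snap('scene','s2');b=snap('side','d2')
A=cv2.resize(a['image'][140:270,290:420],(400,400),interpolation=2);B=cv2.resize(b['image'][150:260,230:360],(400,400),interpolation=2)
cv2.imwrite('pics/c3.png',cv2.cvtColor(np.hstack([A,B]),cv2.COLOR_RGB2BGR))
E
```

```text
[605.70532154  99.00113801 247.84643733] 5.25 [-0.14924251 -0.38590693 -1.52763109]
```

View pics/c3.png

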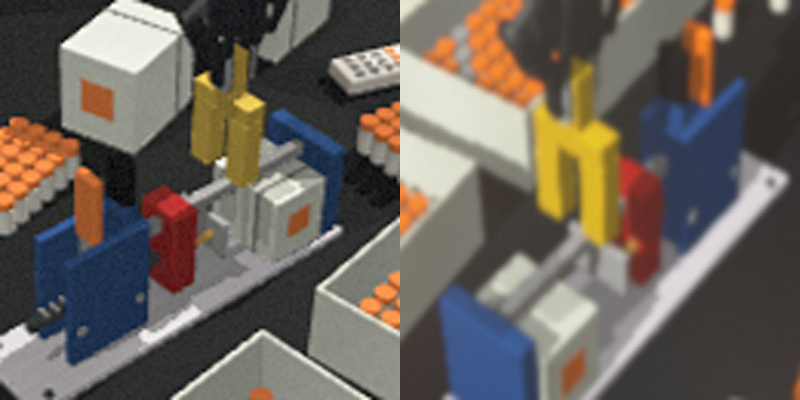

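Both crops show the pad upright above the bar, with its slot straddling it over the gap. I'll lower it.

Request:
{"method": "play_rows", "body": {
  "series": [
    [0,0,-12,0,0,0],
    [0,0,-12,0,0,0],
    [0,0,-12,0,0,0],
    [0,0,-12,0,0,0],
    [0,0,-10,0,0,0],
    [0,0,-8,0,0,0],
    [0,0,-6,0,0,0],
    [0,0,-5,0,0,0],
    [0,0,0,0,0,0],
    [0,0,0,0,0,0]
  ]
}}

```text
clock: 6.18
position: [606.6, 98.5, 171.5]
ee_rot: [0.999, -0.053, 0.0, 0.0]
contact_force: [0.2, -0.2, -0.5]
gripper_width: 21.0
grasp_force: 58.9
```

Request:
{"method": "play_rows", "body": {
  "series": [
    [0,0,-3,0,0,0],
    [0,0,-3,0,0,0],
    [0,0,-2,0,0,0],
    [0,0,0,0,0,0],
    [0,0,0,0,0,0]
  ]
}}

```text
clock: 6.6
position: [606.4, 98.5, 163.2]
ee_rot: [0.999, -0.053, -0.0, 0.0]
contact_force: [-0.6, 0.4, -0.1]
gripper_width: 21.4
grasp_force: 58.9
```

Request:
{"method": "play_rows", "body": {
  "series": [
    [0,0,-1,0,0,0],
    [0,0,-1,0,0,0],
    [0,0,0,0,0,0],
    [0,0,0,0,0,0]
  ]
}}

```text
clock: 6.93
position: [606.6, 98.6, 161.8]
ee_rot: [0.999, -0.053, 0.0, -0.0]
contact_force: [0.5, -0.1, 1.1]
gripper_width: 21.0
grasp_force: 59.1
```

Request:
{"method": "play_rows", "body": {
  "series": [
    [0,0,0,0,0,0],
    [0,0,0,0,0,0],
    [0,0,0,0,0,0],
    [0,0,0,0,0,0],
    [0,0,0,0,0,0],
    [0,0,10,0,0,0],
    [0,0,20,0,0,0],
    [0,0,30,0,0,0],
    [0,0,35,0,0,0],
    [0,0,35,0,0,0],
    [-15,-15,15,0,0,0],
    [-15,-20,0,0,0,0],
    [-20,-25,0,0,0,0],
    [-20,-25,0,0,0,0],
    [-20,-25,0,0,0,0],
    [0,0,0,0,0,0],
    [0,0,0,0,0,0]
  ],
  "gripper": 0.55
}}

```text
clock: 8.35
position: [515.7, -12.6, 307.9]
ee_rot: [0.999, -0.054, 0.001, -0.0]
contact_force: [0.2, -0.6, 0.5]
gripper_width: 46.9
grasp_force: 0.0
```

```bash
python3 - <<'E'
from h import *
d=snap('wrist','w3'); s=read_state(); print(s['position'],s['ee_rot'],s['clock'],s['gripper_width'],s['contact_force'],d['eye'])
E
```

```text
[516.42261185 -11.88800225 307.51251224] [ 9.98555958e-01 -5.37100353e-02  1.07529093e-03 -2.73318296e-04] 8.4 47.2675326047026 [-0.59263522  0.90622901  0.25071103] [593.01446515 -22.02025039 424.59320435]
```

View pics/w3.png

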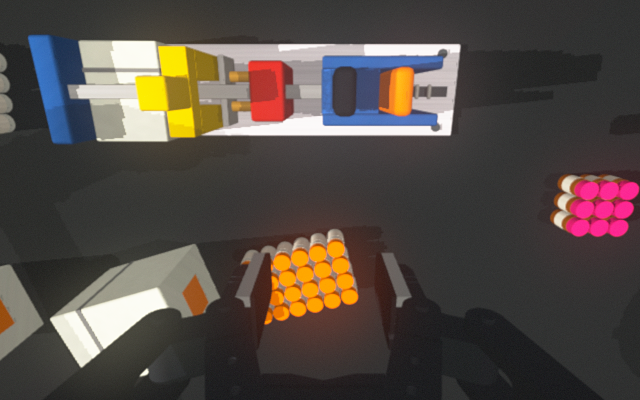

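The wrist view shows the pad hanging over the bar between plate and carton (cols 160–205). The handle top is at cols 333–356 and the trigger top at 380–414, rows 67–115.

```bash
python3 - <<'E'
from h import *
d=load('w3')
for n,u,v,z in(('trigback',414,91,200),('trigA',405,68,200),('trigB',405,115,200),('trigfrontTop',391,91,200),('handback',356,91,202),('handfront?',337,91,202),('hA',345,68,202),('hB',345,115,202)):
    print(n,np.round(onz(d,u,v,z),1))
im=d['image']; print([(c,im[91,c].tolist()) for c in range(328,420,3)])
yv=np.array([.108,.994]);
E
```

```text
trigback [587.  -77.9 200. ]
trigA [600.9 -72.9 200. ]
trigB [573.1 -71.9 200. ]
trigfrontTop [588.5 -63.8 200. ]
handback [590.9 -42.1 202. ]
handfront? [592.1 -30.6 202. ]
hA [604.7 -36.6 202. ]
hB [577.4 -34.2 202. ]
[(328, [80, 123, 199]), (331, [71, 102, 160]), (334, [63, 56, 59]), (337, [71, 63, 68]), (340, [68, 63, 65]), (343, [69, 63, 66]), (346, [71, 63, 68]), (349, [67, 60, 62]), (352, [62, 54, 58]), (355, [57, 50, 56]), (358, [65, 75, 109]), (361, [67, 77, 112]), (364, [65, 74, 109]), (367, [66, 76, 111]), (370, [67, 75, 110]), (373, [66, 75, 109]), (376, [70, 75, 111]), (379, [119, 76, 76]), (382, [138, 75, 46]), (385, [138, 75, 47]), (388, [147, 78, 47]), (391, [247, 134, 37]), (394, [250, 140, 32]), (397, [255, 183, 23]), (400, [255, 184, 30]), (403, [255, 174, 22]), (406, [254, 156, 34]), (409, [252, 146, 30]), (412, [199, 104, 48]), (415, [120, 108, 105]), (418, [142, 132, 125])]
```

Request:
{"method": "play_rows", "body": {
  "series": [
    [18,-8,0,0,0,0],
    [19,-8,0,0,0,0],
    [19,-8,0,0,0,0],
    [18.5,-9.5,0,0,0,0],
    [0,0,-15,0,0,0],
    [0,0,-15,0,0,0],
    [0,0,-15,0,0,0],
    [0,0,0,0,0,0],
    [0,0,0,0,0,0]
  ],
  "gripper": 0.92
}}

```text
clock: 9.15
position: [591.4, -44.4, 260.6]
ee_rot: [0.999, -0.053, -0.001, 0.0]
contact_force: [0.9, -0.6, 0.9]
gripper_width: 78.7
grasp_force: 0.0
```

Request:
{"method": "play_rows", "body": {
  "series": [
    [0,0,-15,0,0,0],
    [0,0,-15,0,0,0],
    [0,0,-15,0,0,0],
    [0,0,-15,0,0,0],
    [0,0,-10,0,0,0],
    [0,0,-10,0,0,0],
    [0,0,0,0,0,0],
    [0,0,0,0,0,0]
  ]
}}

```text
clock: 9.82
position: [591.3, -44.9, 181.6]
ee_rot: [0.999, -0.053, 0.0, 0.0]
contact_force: [0.8, 0.2, -0.7]
gripper_width: 78.5
grasp_force: 0.0
```

Request:
{"method": "play_rows", "body": {
  "series": [
    [0,-0.5,0,0,0,0],
    [0,0,0,0,0,0],
    [0,0,0,0,0,0],
    [0,0,0,0,0,0],
    [0,0,0,0,0,0],
    [0,0,0,0,0,0],
    [0,0,0,0,0,0],
    [0,0,0,0,0,0]
  ],
  "gripper": 0.4
}}

```text
clock: 10.48
position: [591.8, -45.1, 183.8]
ee_rot: [0.999, -0.053, 0.002, -0.0]
contact_force: [-1.7, 1.6, 7.4]
gripper_width: 34.4
grasp_force: 11.2
```

```bash
cat > m.py <<'E'
from h import *
import sys
f=sys.argv[1]
s=read_state(); print(s['position'].round(1) if hasattr(s['position'],'round') else s['position'],s['clock'],s['gripper_width'],np.round(s['contact_force'],1))
for n in('scene','side'):
    d=snap(n,f+n[:2]); h=cv2.cvtColor(d['image'],cv2.COLOR_RGB2HSV)
    m=cv2.inRange(h,(0,170,60),(3,255,255))|cv2.inRange(h,(174,150,60),(180,255,255))
    m[:, :330 if n=='scene' else 285]=0; m[:,400:]=0
    ys,xs=np.nonzero(m[:260]); print(n,len(xs),'jaw cols',xs.min(),xs.max(),'mean',xs.mean().round(1),ys.mean().round(1), np.round(onz(d,xs.mean(),ys.mean(),100),1))
E
python3 m.py p1
```

```text
[591.8 -45.1 183.8] 10.4833 34.37438107918604 [-1.7  1.6  7.4]
scene 386 jaw cols 337 354 mean 346.8 216.0 [621.7  11.  100. ]
side 113 jaw cols 295 395 mean 305.3 203.2 [594.6  28.6 100. ]
```

```bash
cat > j.py <<'E'
from h import *
import sys
# jaw: mean of red mask in scene window, converted to shift along the clamp via the image displacement of 1 mm
def red(d,w):
    h=cv2.cvtColor(d['image'],cv2.COLOR_RGB2HSV); m=cv2.inRange(h,(0,150,50),(5,255,255))|cv2.inRange(h,(172,150,50),(180,255,255))
    z=np.zeros_like(m); z[w[1]:w[3],w[0]:w[2]]=255; m&=z
    k,l,s,c=cv2.connectedComponentsWithStats(cv2.morphologyEx(m,cv2.MORPH_CLOSE,np.ones((5,5))));i=1+s[1:,4].argmax(); return s[i].tolist(),c[i]
for cam,w,z in(('sc',(328,185,385,245),90),('si',(280,180,330,235),100)):
    ref=load({'sc':'scene0','si':'side0'}[cam]); r=red(ref,w)
    p=np.array([600,30,z]);q=p+10*np.array([.108,.994,0]);px=(np.array(proj(ref,q))-proj(ref,p))/10
    for f in sys.argv[1:]:
        s=red(load(f+cam),w); dd=s[1]-r[1]; print(cam,f,s[0],'shift mm',(dd@px/(px@px)).round(1), 'left/right edge',[((s[0][0]-r[0][0])/px[0]).round(1),((s[0][0]+s[0][2]-r[0][0]-r[0][2])/px[0]).round(1)])
E
python3 j.py p1
```

```text
sc p1 [337, 200, 18, 34, 424] shift mm 4.0 left/right edge [np.float64(4.0), np.float64(4.0)]
si p1 [295, 194, 18, 34, 321] shift mm 3.5 left/right edge [np.float64(-0.0), np.float64(8.9)]
```

Request:
{"method": "play_rows", "body": {
  "series": [
    [0,0,0,0,0,0],
    [0,0,0,0,0,0],
    [0,0,0,0,0,0],
    [0,0,0,0,0,0],
    [0,0,0,0,0,0],
    [0,0,0,0,0,0],
    [0,0,0,0,0,0],
    [0,0,0,0,0,0]
  ],
  "gripper": 0.88
}}

```text
clock: 11.25
position: [590.9, -45.4, 181.2]
ee_rot: [0.999, -0.053, -0.0, -0.0]
contact_force: [0.9, -1.0, -0.2]
gripper_width: 75.2
grasp_force: 0.0
```

Request:
{"method": "play_rows", "body": {
  "series": [
    [0,0,0,0,0,0],
    [0,0,0,0,0,0],
    [0,0,0,0,0,0],
    [0,0,0,0,0,0],
    [0,0,0,0,0,0],
    [0,0,0,0,0,0],
    [0,0,0,0,0,0],
    [0,0,0,0,0,0]
  ],
  "gripper": 0.4
}}

```text
clock: 11.92
position: [591.3, -45.0, 184.0]
ee_rot: [0.999, -0.053, 0.001, -0.0]
contact_force: [-3.7, 3.1, 11.5]
gripper_width: 34.4
grasp_force: 12.5
```

```bash
python3 m.py p2 | head -1; python3 j.py p2
```

```text
[591.3 -45.  184. ] 11.9167 34.43676990545272 [-3.7  3.1 11.5]
sc p2 [340, 198, 18, 35, 438] shift mm 14.6 left/right edge [np.float64(15.9), np.float64(15.9)]
si p2 [295, 196, 15, 34, 274] shift mm 14.9 left/right edge [np.float64(-0.0), np.float64(22.1)]
```

Request:
{"method": "play_rows", "body": {
  "series": [
    [0,0,0,0,0,0],
    [0,0,0,0,0,0],
    [0,0,0,0,0,0],
    [0,0,0,0,0,0],
    [0,0,0,0,0,0],
    [0,0,0,0,0,0],
    [0,0,0,0,0,0],
    [0,0,0,0,0,0]
  ],
  "gripper": 0.88
}}

```text
clock: 12.68
position: [590.9, -45.5, 181.2]
ee_rot: [0.999, -0.053, -0.0, 0.0]
contact_force: [0.5, 0.2, -0.4]
gripper_width: 75.1
grasp_force: 0.0
```

Request:
{"method": "play_rows", "body": {
  "series": [
    [0,0,0,0,0,0],
    [0,0,0,0,0,0],
    [0,0,0,0,0,0],
    [0,0,0,0,0,0],
    [0,0,0,0,0,0],
    [0,0,0,0,0,0],
    [0,0,0,0,0,0],
    [0,0,0,0,0,0]
  ],
  "gripper": 0.4
}}

```text
clock: 13.35
position: [591.3, -45.0, 184.1]
ee_rot: [0.999, -0.053, 0.001, -0.0]
contact_force: [-3.6, 2.2, 11.1]
gripper_width: 34.5
grasp_force: 11.7
```

```bash
python3 m.py p3 | head -1; python3 j.py p3; python3 - <<'E'
from h import *
a=load('p3sc');b=load('p3si')
A=cv2.resize(a['image'][155:255,320:420],(400,400),interpolation=2);B=cv2.resize(b['image'][170:260,240:330],(400,400),interpolation=2)
cv2.imwrite('pics/c4.png',cv2.cvtColor(np.hstack([A,B]),cv2.COLOR_RGB2BGR))
E
```

```text
[591.3 -45.  184.1] 13.35 34.53634279199413 [-3.6  2.2 11.1]
sc p3 [343, 196, 18, 35, 437] shift mm 26.9 left/right edge [np.float64(27.8), np.float64(27.8)]
si p3 [290, 198, 18, 34, 313] shift mm 27.1 left/right edge [np.float64(22.1), np.float64(31.0)]
```

View pics/c4.png

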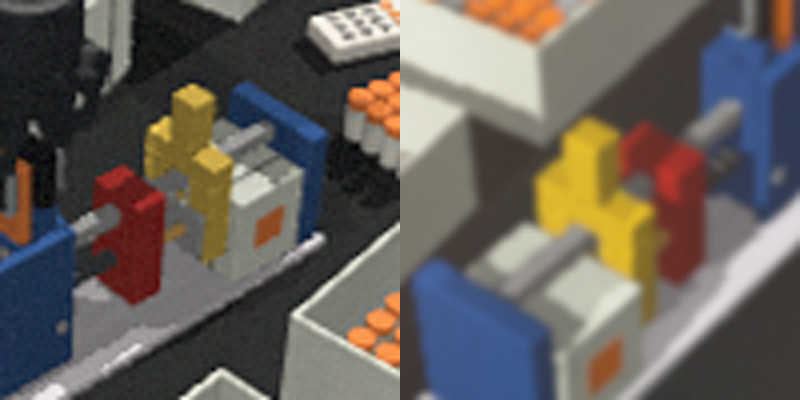

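The crops show the jaw about 28 mm forward, with the plate on the pad, and the pad upright against the carton. One more squeeze adds at most 12 mm.

Request:
{"method": "play_rows", "body": {
  "series": [
    [0,0,0,0,0,0],
    [0,0,0,0,0,0],
    [0,0,0,0,0,0],
    [0,0,0,0,0,0],
    [0,0,0,0,0,0],
    [0,0,0,0,0,0],
    [0,0,0,0,0,0],
    [0,0,0,0,0,0]
  ],
  "gripper": 0.88
}}

```text
clock: 14.12
position: [591.0, -45.5, 181.2]
ee_rot: [0.999, -0.053, -0.0, 0.0]
contact_force: [-0.1, -0.3, -0.2]
gripper_width: 75.3
grasp_force: 0.0
```

Request:
{"method": "play_rows", "body": {
  "series": [
    [0,0,0,0,0,0],
    [0,0,0,0,0,0],
    [0,0,0,0,0,0],
    [0,0,0,0,0,0],
    [0,0,0,0,0,0],
    [0,0,0,0,0,0],
    [0,0,0,0,0,0],
    [0,0,0,0,0,0],
    [0,0,0,0,0,0]
  ],
  "gripper": 0.4
}}

```text
clock: 14.87
position: [591.3, -45.0, 184.1]
ee_rot: [0.999, -0.053, 0.001, -0.0]
contact_force: [-3.6, 3.5, 11.0]
gripper_width: 34.9
grasp_force: 13.8
```

```bash
python3 m.py p4 | head -1; python3 j.py p4; python3 - <<'E'
from h import *
def yel(d,w):
    h=cv2.cvtColor(d['image'],cv2.COLOR_RGB2HSV); m=cv2.inRange(h,(20,130,60),(34,255,255)); z=np.zeros_like(m); z[w[1]:w[3],w[0]:w[2]]=255; m&=z
    k,l,s,c=cv2.connectedComponentsWithStats(m);i=1+s[1:,4].argmax(); return s[i].tolist(),c[i]
for cam,w in(('sc',(340,165,400,235)),('si',(250,185,310,255))):
    ref=None
    for f in('p1','p2','p3','p4'):
        d=load(f+cam); s=yel(d,w); p=np.array([606,100,115]);q=p+10*np.array([.108,.994,0]);px=(np.array(proj(d,q))-proj(d,p))/10
        if ref is None: ref=s
        print(cam,f,s[0],'pad shift',((s[1]-ref[1])@px/(px@px)).round(1))
a=load('p4sc');b=load('p4si')
A=cv2.resize(a['image'][155:255,320:420],(400,400),interpolation=2);B=cv2.resize(b['image'][170:260,240:330],(400,400),interpolation=2)
cv2.imwrite('pics/c5.png',cv2.cvtColor(np.hstack([A,B]),cv2.COLOR_RGB2BGR))
E
```

```text
[591.3 -45.  184.1] 14.8667 34.85898944604313 [-3.6  3.5 11. ]
sc p4 [346, 195, 18, 34, 434] shift mm 37.8 left/right edge [np.float64(39.7), np.float64(39.7)]
si p4 [289, 200, 16, 35, 270] shift mm 37.5 left/right edge [np.float64(26.6), np.float64(44.3)]
sc p1 [352, 178, 22, 45, 507] pad shift 0.0
sc p2 [353, 178, 22, 44, 473] pad shift 4.9
sc p3 [356, 176, 22, 44, 482] pad shift 19.3
sc p4 [357, 175, 22, 45, 467] pad shift 23.6
si p1 [274, 193, 28, 47, 653] pad shift 0.0
si p2 [274, 193, 27, 48, 656] pad shift 2.4
si p3 [270, 196, 28, 45, 579] pad shift 14.5
si p4 [269, 197, 27, 44, 569] pad shift 18.1
```

View pics/c5.png

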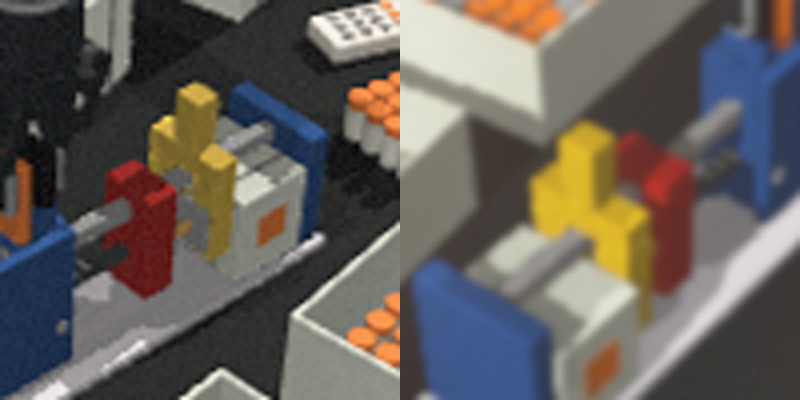

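The crops show the pad upright between plate and carton, and the carton against the blue stop. On the last squeeze the jaw advanced about 11 mm and the pad about 4 mm, so the plate has sunk about 7 mm. That is within 3–16 mm and the trigger is held, so I'll hand in.

```bash
python3 -c "
from bench import *
print(job_done())"
```

```text
the job is handed in; nothing more can be done
None
```

The job is handed in: the pad hangs on the bar in the gap, and four squeezes closed the jaw until the spring plate was in by about 7 mm (estimated from the images), with the trigger still held squeezed at the end.

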